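# Tuck a flashing strip under a lapped roof shingle and hold it down

## Task

Take only the top flashing strip from the stack on the wooden offcut, leaving the strips below it in place. Lay it over the joint between the two lower shingles of the roof panel, centred on and in line with that joint, and slide its leading short edge about 30 mm under the middle shingle of the upper row without lifting that shingle. Finish while still holding the strip there, pressing it flat on the lower shingles with a steady push of about 10 N; do not let go, and leave the hammer, bottle and bowl alone.

Things in the scene. Friction and masses are not known exactly. Their poses are not given: they have to be found in the camera images.
- strip_top_centre (a point): centre of the top aluminium flashing strip, the one to use: a flat plate 160 x 50 x 8 mm (its x, y, z axes), 120 g more or less; it lies on two equal strips. Either short end may lead. The strip may be gripped across its 50 mm width; this point is half-way up its thickness, 4 mm below its upper face
- strip_mid_centre (a point): centre of the second strip (same size), directly under the top one in the stack, to be left where it is
- strip_low_centre (a point): centre of the lowest strip (same size), lying on the fixed flat wooden offcut, 190 x 80 x 22 mm, whose upper face is 4 mm below this point
- mouth (a point): point on the fixed roof panel (290 x 240 mm, flat on the bench): on the upper face of the lower shingles, 28 mm above the bench, on their joint line, straight under the middle upper shingle's free edge. x points level along the joint, in under the shingle; y along its edge; z up. Lower shingles: from 170 mm before this point to 30 mm past it, each 117 mm wide, 6 mm joint
- shingle_edge (a point): middle of the lower corner of the middle upper shingle's free edge, 12 mm above the lower shingles (an 8 mm strip has 4 mm of play). Shingle: 115 long, 120 wide, 8 mm thick, centred over the joint, a fixed narrower one at each side. The space under it is open for 55 mm inward, then comes a batten. Nothing there stands higher than 49 mm above the bench
- shingle (a joint): lift angle of the middle upper shingle, rad; it is hinged (nailed) along its far edge, 115 mm from its free edge; 0 = lying in place, held down only by its own 60 g and a very weak spring; grows as the free edge is lifted (0.04 rad lifts it by 4.6 mm)
- hammer_mid (a point): loose hammer lying on the bench near the work, 260 mm long; point at the middle of its length; leave alone
- glue_mid (a point): loose white bottle with a black cap, diameter 56 mm, height 150 mm, standing on the bench; point at half height; leave alone
- nails_mid (a point): loose steel bowl, diameter 80 mm, height 60 mm, standing on the bench; point at half height; leave alone
Things that resemble listed ones, but are neither listed nor needed, are in the scene too. What is shaped like the part that bears strip_top_centre but orange or turquoise is not meant.

How it is judged:
By the outcome, as a careful person would: the job done as asked, in the order asked, and still so for the second after the job is handed in, while the arm keeps its last pose, push and grip.
It also fails if it takes over 48 s, if anything falls off the work surface, if the arm or the gripper's body presses on something with over 40 N, if the wrist force passes 120 N, or if a joint passes its speed limit or range.

## Robot

A 6-joint arm with a two-finger parallel gripper is mounted at the origin on the work surface. World frame = base frame: x ahead of the robot, y to its left, z up, the work surface at z = 0. Lengths are in m, angles in degrees, forces in N, time in s.
With the tool pointing down it reaches from about 0.325 to 0.85 m from the base axis. Payload 15.5 kg.
Tool frame: the origin (TCP) lies at the very end of the fingers, on their centre line; the grasp point (between the pads) lies arm.grip_depth behind it (arm.grip_depth is the distance from the TCP to the grasp point, in m); z points along the fingers, y is the direction in which the jaws open and shut (so a half turn about z gives the same grasp; the last joint's range is limited). The gripper opens to 91 mm and grips with 3 to 60 N. Pads are 32 mm wide; open, the fingers measure 118 mm over their backs; the gripper's body (76 mm by 178 mm) begins 60 mm behind the grasp point.
Start: joints at [61.793, 28.281, 77.091, -0, 74.628, -5.472], TCP at [0.242, 0.576, 0.214] pointing down, gripper open.
Joint ranges: [-166.48, 166.48], [-47.26, 123.95], [12.59, 153.08], [-70.14, 250.14], [6.76, 159.57], [-176.63, 176.63]. Speed limits (degrees/s): [108.29, 108.29, 147.25, 172.46, 172.46, 172.46].

## Interface

Orientations are given as a 3x3 rotation matrix whose columns are the frame's x, y, z axes.
In Python, from rig import arm gives the robot as it stands. Calls block until the motion is done:
- arm.move_to(position, orientation): joint-space move of the TCP to a pose.
- arm.move_l(position, orientation=None, feed=0.15): straight line of the TCP; orientation=None keeps the orientation; feed is the mean speed in m/s.
- arm.move_joints(angles): joint-space move.
- arm.grip(opening): finger opening in m; the grip force is fixed at half the most; returns when the fingers have stopped.
- arm.sleep(seconds).
- arm.solve_ik(position, orientation): joint angles nearest the present ones, or None.
- arm.snapshot(name): name is "scene" or "side" or "wrist"; returns the picture (400x640x3 uint8, red, green, blue); there is no depth.
- arm.get_calibration(name): a dict with "intrinsics" (3x3 intrinsics, pixels), "cam_to_world" (4x4, takes a point from camera to world coordinates). Camera axes: x right, y down, z forward; pixel columns grow to the right and rows downward; lengths in m; the calibration is good to about 2 mm. The wrist camera is an equidistant fisheye: a pixel r from the principal point sees the ray r / f radians off the axis. A picture is of the moment at which its call begins: read the wrist's pose just before it. get_calibration takes no time and is no camera call; for the wrist camera it gives the pose at the moment of the call.
A pose or a line that the arm cannot do raises arm.Unreachable and nothing moves.
- arm.sign_off(): hands the job in, once; it reports no verdict.
Readings, each from a call of its own:
- arm.current_t(): time.
- arm.current_joint_positions(): joint angles.
- arm.current_dq(): joint speeds.
- arm.current_tau(): joint torques, N m.
- arm.current_ee_pos(): TCP position.
- arm.current_tool_rot(): TCP orientation.
- arm.current_force(): force on the tool from outside, world axes, zero at the start.
- arm.current_torque(): the same for the moment, N m.
- arm.current_width(): finger opening in m.
Only numpy, scipy, OpenCV 4.12 (cv2) and the standard library are available. Lean on these libraries where they do the work, as an engineer would, in place of code of your own. Each camera call takes 0.05 s, during which the arm holds its last target.

## Working session

There is one attempt and no reset: what is moved stays moved. The work goes in short steps, each a Python script; the robot and the scene stay as the last script left them, time stands still between calls to the robot, and variables do not carry over. Pictures are saved under pics/ and viewed, and the job is handed in when it is done.

```bash
ls; mkdir -p pics; python3 - <<'E'
from rig import arm
import cv2
for n in ["scene","side","wrist"]:
    c=arm.get_calibration(n); im=arm.snapshot(n)
    cv2.imwrite(f"pics/{n}0.png",im[:,:,::-1]); print(n,c)
print(arm.current_t(),arm.grip_depth,arm.current_tool_rot(),arm.current_force())
E
```

```text
pics
scene {'intrinsics': array([[371.06353425,   0.        , 322.1864076 ],
       [  0.        , 371.06353425, 199.07077061],
       [  0.        ,   0.        ,   1.        ]]), 'cam_to_world': array([[ 0.8378725 ,  0.32037396, -0.44196177,  1.05542614],
       [ 0.54584217, -0.4992974 ,  0.67287326, -0.70731659],
       [-0.00509929, -0.80502337, -0.59322118,  0.68442269],
       [ 0.        ,  0.        ,  0.        ,  1.        ]])}
side {'intrinsics': array([[390.3218504 ,   0.        , 321.59483017],
       [  0.        , 390.3218504 , 200.63083405],
       [  0.        ,   0.        ,   1.        ]]), 'cam_to_world': array([[ 0.70188568, -0.37548018,  0.60528599, -0.10901702],
       [-0.71212846, -0.38798755,  0.58509719, -0.67483206],
       [ 0.01515103, -0.84171271, -0.53971303,  0.68894832],
       [ 0.        ,  0.        ,  0.        ,  1.        ]])}
wrist {'intrinsics': array([[309.70691629,   0.        , 318.58618678],
       [  0.        , 309.70691629, 201.81315553],
       [  0.        ,   0.        ,   1.        ]]), 'cam_to_world': array([[ 3.86612954e-01,  8.80818619e-01,  2.73292855e-01,
         1.63530124e-01],
       [ 9.22241798e-01, -3.69022674e-01, -1.15292378e-01,
         6.09207665e-01],
       [-7.00412710e-04,  2.96615620e-01, -9.54996693e-01,
         3.86157584e-01],
       [ 0.00000000e+00,  0.00000000e+00,  0.00000000e+00,
         1.00000000e+00]])}
0.15 0.0188 [[-9.22300891e-01  3.86472358e-01 -4.28400127e-04]
 [ 3.86472583e-01  9.22300571e-01 -7.73533526e-04]
 [ 9.61643560e-05 -8.78995564e-04 -9.99999609e-01]] [0.16644688 0.53969477 0.25562203]
```

View pics/scene0.png

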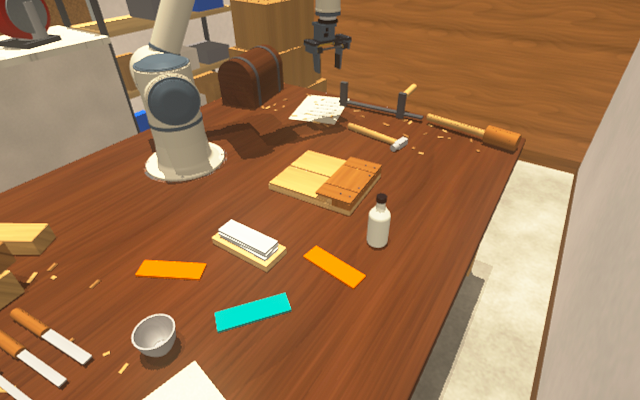

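View pics/side0.png

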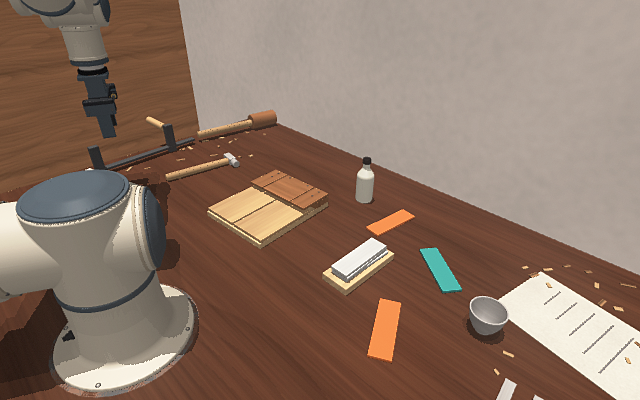

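View pics/wrist0.png

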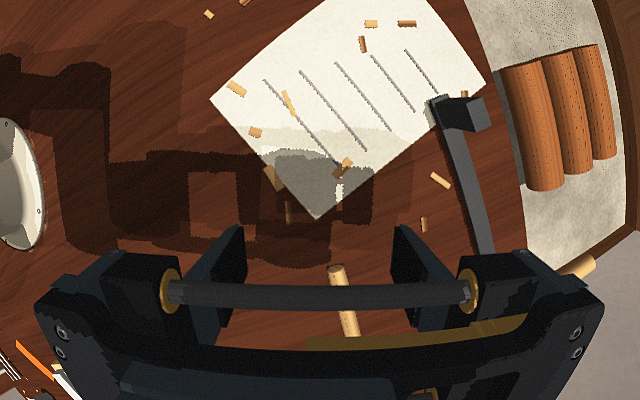

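The scene view shows the stack at about (248,240), the roof panel at about (325,180) with the shingles at its right, the hammer at (378,137), the bottle at (378,222) and the bowl at (155,336). The side view shows the stack at about (360,262) and the roof at (268,205). I'll enlarge both.

```bash
python3 - <<'E'
import cv2,numpy as np
a=cv2.imread("pics/scene0.png");b=cv2.imread("pics/side0.png")
def z(im,x,y,w,h,k,n):
    cv2.imwrite(n,cv2.resize(im[y:y+h,x:x+w],None,fx=k,fy=k,interpolation=cv2.INTER_CUBIC))
z(a,200,140,190,140,4,"pics/sc_z.png")
z(b,200,160,200,140,4,"pics/si_z.png")
E
```

```text
(no output)
```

View pics/sc_z.png

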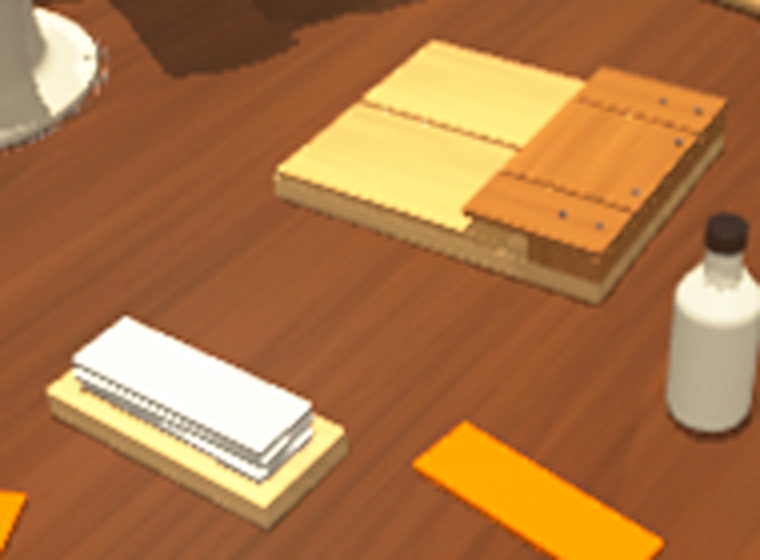

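View pics/si_z.png

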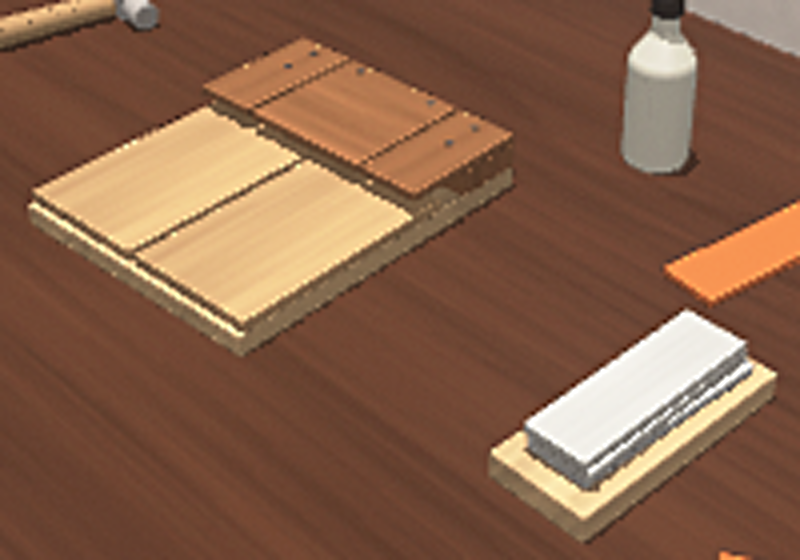

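The crops show the stack of white strips clearly, with the top strip slightly askew. They also show the joint line on the lower shingles and the upper row's free edge. I'll cast rays onto the known heights.

```bash
cat > h.py <<'E'
import numpy as np
from rig import arm
def cast(cal,px,z):
    K=cal["intrinsics"];T=cal["cam_to_world"]
    px=np.atleast_2d(px).astype(float)
    d=np.c_[(px[:,0]-K[0,2])/K[0,0],(px[:,1]-K[1,2])/K[1,1],np.ones(len(px))]
    return _hit(d,T,z)
def castf(cal,px,z):
    K=cal["intrinsics"];T=cal["cam_to_world"]
    px=np.atleast_2d(px).astype(float)
    v=(px-K[:2,2])/K[0,0]; r=np.linalg.norm(v,axis=1)
    d=np.c_[v*(np.sin(r)/r)[:,None],np.cos(r)]
    return _hit(d,T,z)
def _hit(d,T,z):
    d=d@T[:3,:3].T; o=T[:3,3]
    return o+d*((z-o[2])/d[:,2])[:,None]
def projf(cal,P):
    K=cal["intrinsics"];T=cal["cam_to_world"]
    q=(np.atleast_2d(P)-T[:3,3])@T[:3,:3]
    th=np.arctan2(np.hypot(q[:,0],q[:,1]),q[:,2]); n=np.hypot(q[:,0],q[:,1])
    return K[:2,2]+K[0,0]*q[:,:2]*(th/n)[:,None]
def proj(cal,P):
    K=cal["intrinsics"];T=cal["cam_to_world"]
    q=(np.atleast_2d(P)-T[:3,3])@T[:3,:3]
    return K[:2,2]+K[0,0]*q[:,:2]/q[:,2:]
E
python3 - <<'E'
from h import *
np.set_printoptions(precision=4,suppress=True)
f=lambda p,o:(np.array(p)+.5)/4-.5+np.array(o)
S=arm.get_calibration("scene");D=arm.get_calibration("side")
for nm,c,o,st,jt,ed in [("scene",S,(200,140),[(72,362),(126,318),(312,405),(265,455)],[(363,103),(522,150)],[(470,212),(602,68)]),
   ("side",D,(200,160),[(524,427),(688,310),(747,348),(590,463)],[(133,251),(302,160)],[(204,87),(418,193)])]:
    s=cast(c,f(st,o),.046); print(nm,"strip",s[:,:2].tolist(),"c",s.mean(0), "sides",np.linalg.norm(s-np.roll(s,-1,0),axis=1))
    j=cast(c,f(jt,o),.028); print("joint",j, "ang",np.degrees(np.arctan2(*(j[1]-j[0])[1::-1])),np.linalg.norm(j[1]-j[0]))
    e=cast(c,f(ed,o),.048); print("edge top",e,np.linalg.norm(e[1]-e[0]),"ang",np.degrees(np.arctan2(*(e[1]-e[0])[1::-1])))
for nm,c,p in[("hammer",S,[(348,126),(408,142)]),("bottle",S,[(377,245)]),("bowl",S,[(157,352)])]: print(nm,cast(c,p,0.01))
E
```

```text
scene strip [[0.4246588142802491, -0.24505414789900581], [0.42223864686141144, -0.19300858725304681], [0.5822039616082024, -0.1924405128771045], [0.5860171971646555, -0.242637075076355]] c [ 0.5038 -0.2183  0.046 ] sides [0.0521 0.16   0.0503 0.1614]
joint [[0.3697 0.1408 0.028 ]
 [0.5226 0.1516 0.028 ]] ang 4.060145274219647 0.15327055170892698
edge top [[0.5511 0.0334 0.048 ]
 [0.5281 0.2712 0.048 ]] 0.23886610884992804 ang 95.51765852708918
side strip [[0.4179623249182094, -0.1997775480568874], [0.5794830178666925, -0.1976362542878381], [0.5755027296145051, -0.24929784048141196], [0.4231345200954827, -0.24838800469462374]] c [ 0.499  -0.2238  0.046 ] sides [0.1615 0.0518 0.1524 0.0489]
joint [[0.3669 0.1377 0.028 ]
 [0.5315 0.1473 0.028 ]] ang 3.345962183688717 0.16493763929095584
edge top [[0.5258 0.2639 0.048 ]
 [0.5445 0.0281 0.048 ]] 0.23659998626357875 ang -85.4825870131414
hammer [[0.3628 0.5471 0.01  ]
 [0.6291 0.548  0.01  ]]
bottle [[ 0.7846 -0.0348  0.01  ]]
bowl [[ 0.5563 -0.5435  0.01  ]]
```

Both views agree to about 6 mm. The top strip is at about (0.501,-0.221), lying along x. The mouth is at about (0.54,0.149) with yaw of about 4°. The strip sides come out at 160 × 50 mm and the upper row at 238 mm, both as expected. Next I'll take closer wrist views of the roof and then the stack.

```bash
python3 - <<'E'
from h import *
import cv2,pickle
R=np.array([[-1,0,0],[0,1,0],[0,0,-1.]])
out={}
for n,p in [("roof",(0.56,0.147,0.26)),("stack",(0.545,-0.221,0.22))]:
    arm.move_to(np.array(p),R); arm.sleep(.2)
    c=arm.get_calibration("wrist"); im=arm.snapshot("wrist")
    cv2.imwrite(f"pics/w_{n}.png",im[:,:,::-1]); out[n]=c
    print(arm.current_ee_pos(),arm.current_t(),arm.current_joint_positions())
pickle.dump(out,open("cal.pkl","wb"))
E
```

```text
[0.55989266 0.14746597 0.25995998] 2.3417 [ 8.84594144e+00  2.21720763e+01  8.00568092e+01  2.10239260e-03
  7.77744351e+01 -8.11918044e+01]
[ 0.54528972 -0.22025157  0.22009496] 3.975 [-2.78119037e+01  2.49507759e+01  8.20162086e+01  1.19635509e-03
  7.30254555e+01 -1.17879225e+02]
```

View pics/w_roof.png

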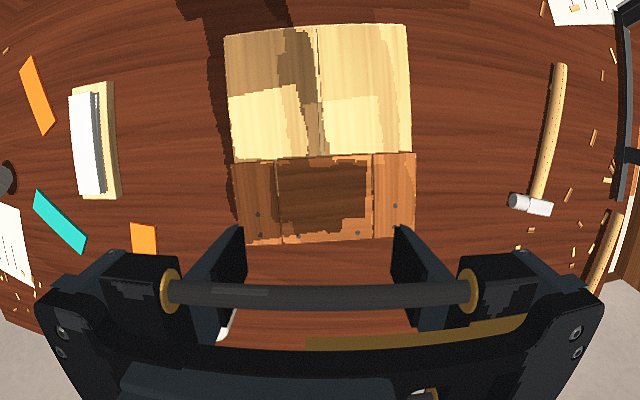

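View pics/w_stack.png

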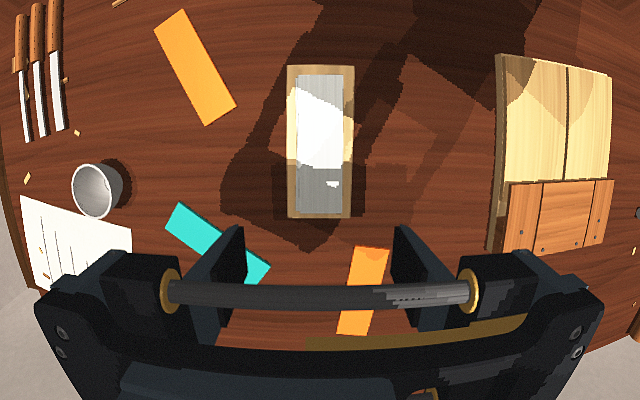

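In the roof view the joint line runs from about (317,27) to (323,157), with the upper row's free edge at y≈157. In the stack view the top strip spans about (296,75) to (343,213). I'll enlarge both.

```bash
python3 - <<'E'
import cv2
def z(n,x,y,w,h,k,o):
    cv2.imwrite(o,cv2.resize(cv2.imread(n)[y:y+h,x:x+w],None,fx=k,fy=k,interpolation=cv2.INTER_CUBIC))
z("pics/w_roof.png",220,15,200,145,4,"pics/wr_z.png")
z("pics/w_stack.png",270,60,100,100,6,"pics/ws_z.png")
z("pics/w_stack.png",270,140,100,90,6,"pics/ws_z2.png")
E
```

```text
(no output)
```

View pics/wr_z.png

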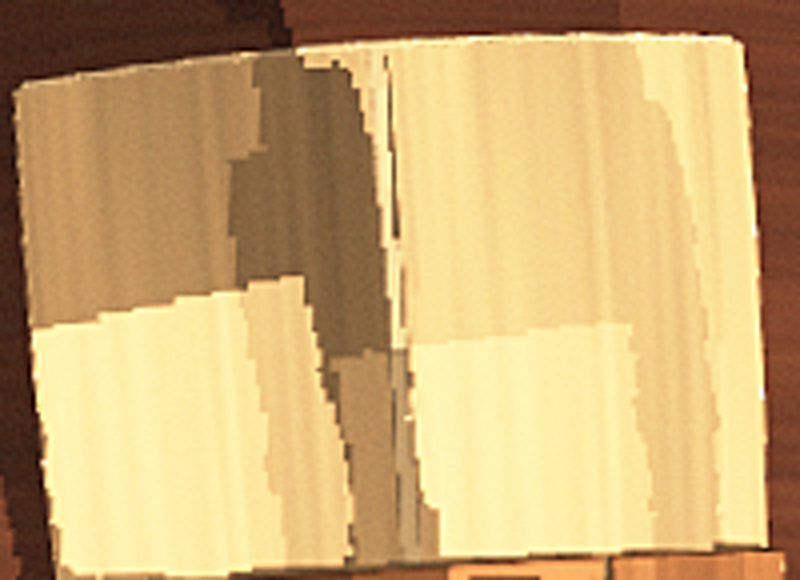

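View pics/ws_z.png

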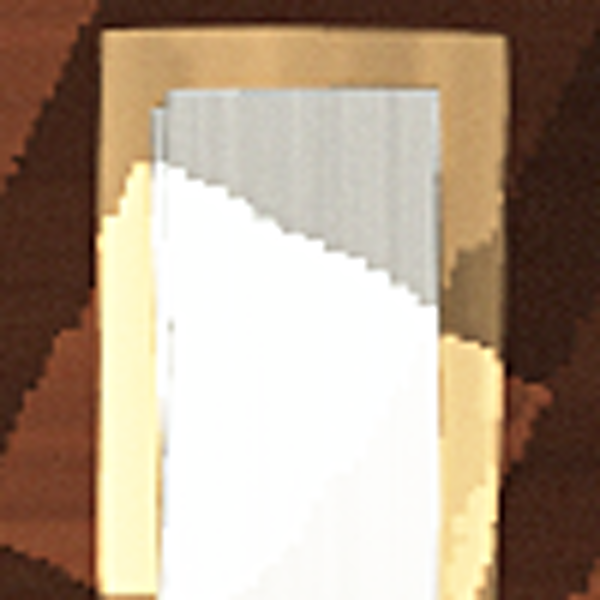

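View pics/ws_z2.png

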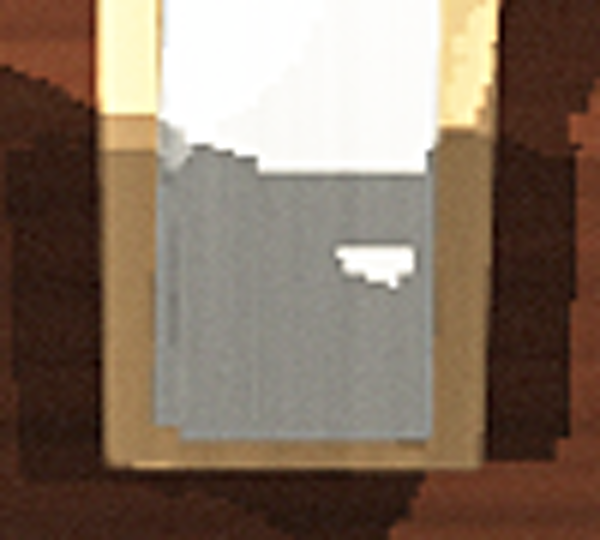

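```bash
python3 - <<'E'
from h import *
import pickle
np.set_printoptions(precision=4,suppress=True)
C=pickle.load(open("cal.pkl","rb"))
f=lambda p,k,o:(np.array(p)+.5)/k-.5+np.array(o)
ang=lambda a,b:np.degrees(np.arctan2(*(b-a)[1::-1]))
s=np.r_[castf(C["stack"],f([(167,90),(440,90)],6,(270,60)),.046),castf(C["stack"],f([(433,440),(180,437)],6,(270,140)),.046)]
print("strip",s,s.mean(0),np.linalg.norm(s-np.roll(s,-1,0),axis=1),ang(s[0],s[3]),ang(s[1],s[2]))
g=lambda p:f(p,4,(220,15))
j=castf(C["roof"],g([(388,58),(397,250),(409,552)]),.028);print("joint",j,ang(j[0],j[2]))
l=castf(C["roof"],g([(15,90),(55,570),(745,38),(768,548)]),.028);print("outer",l,ang(l[0],l[1]),ang(l[2],l[3]),np.linalg.norm(l[0]-l[2]), "mid",(l[0]+l[2])/2,(l[1]+l[3])/2)
e=castf(C["roof"],g([(60,575),(420,565),(760,551)]),.040);print("edge",e,ang(e[0],e[2]))
E
```

```text
strip [[ 0.4226 -0.2431  0.046 ]
 [ 0.4225 -0.1932  0.046 ]
 [ 0.5825 -0.1922  0.046 ]
 [ 0.582  -0.2423  0.046 ]] [ 0.5024 -0.2177  0.046 ] [0.0499 0.1601 0.0501 0.1593] 0.30266111789987427 0.36781475666466107
joint [[0.3693 0.1453 0.028 ]
 [0.4342 0.1483 0.028 ]
 [0.5334 0.1523 0.028 ]] 2.421381313320223
outer [[0.3735 0.0221 0.028 ]
 [0.5379 0.0328 0.028 ]
 [0.3558 0.2629 0.028 ]
 [0.5299 0.2739 0.028 ]] 3.710050631155502 3.6031395662087267 0.2414078742878829 mid [0.3646 0.1425 0.028 ] [0.5339 0.1533 0.028 ]
edge [[0.5378 0.0378 0.04  ]
 [0.5359 0.1557 0.04  ]
 [0.5294 0.2674 0.04  ]] 92.09262997355054
```

The wrist measure of the strip is tight: sides 160.1 × 49.9 mm, centre (0.5024,-0.2177), yaw 0.3°. I'll grasp with the fingertips about 2.5 mm above the second strip's face.

```bash
cat >> h.py <<'E'
def Rz(deg):
    a=np.radians(deg);c,s=np.cos(a),np.sin(a)
    return np.array([[c,-s,0],[s,c,0],[0,0,1]])@np.array([[-1,0,0],[0,1,0],[0,0,-1.]])
def st(t=""):
    np.set_printoptions(precision=4,suppress=True)
    R=arm.current_tool_rot()
    print(t,"t%.2f"%arm.current_t(),arm.current_ee_pos(),"yaw %.2f"%np.degrees(np.arctan2(-R[1,0],-R[0,0])),"z",R[:,2],"F",arm.current_force(),"w%.4f"%arm.current_width())
E
python3 - <<'E'
from h import *
import cv2
R=Rz(0.33)
x,y=.5024,-.2177
arm.move_to(np.array([x,y,.10]),R); st()
arm.move_l(np.array([x,y,.0405]),R,feed=.08); arm.sleep(.2); st("down")
arm.grip(.03); st("grip")
arm.move_l(np.array([x,y,.060]),R,feed=.04); arm.sleep(.1); st("lift")
arm.move_l(np.array([x,y,.13]),R,feed=.12); st("up")
c=arm.get_calibration("wrist")
for n in("side","wrist","scene"): cv2.imwrite(f"pics/g_{n}.png",arm.snapshot(n)[:,:,::-1])
E
```

```text
t4.55 [ 0.5034 -0.2181  0.1009] yaw 0.33 z [ 0.001  -0.0005 -1.    ] F [-0.0749  0.5654  1.412 ] w0.0914
down t5.64 [ 0.5027 -0.2178  0.041 ] yaw 0.33 z [ 0.0007 -0.0004 -1.    ] F [-0.4117  0.0663 -0.5674] w0.0911
grip t6.35 [ 0.5024 -0.2177  0.0405] yaw 0.33 z [-0.  0. -1.] F [-0.178  -0.5461  0.4402] w0.0498
lift t7.09 [ 0.5023 -0.2176  0.0598] yaw 0.33 z [-0.0003  0.0002 -1.    ] F [-0.539  -0.1309 -1.7422] w0.0498
up t7.83 [ 0.5021 -0.2175  0.1294] yaw 0.33 z [-0.0007  0.0004 -1.    ] F [-0.1669  0.6465 -1.4901] w0.0495
```

View pics/g_side.png

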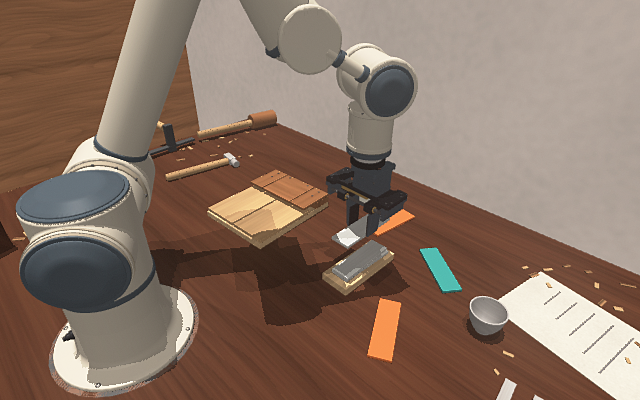

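View pics/g_wrist.png

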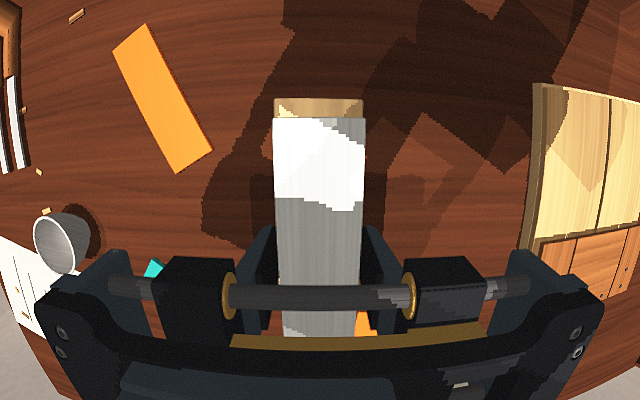

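View pics/g_scene.png

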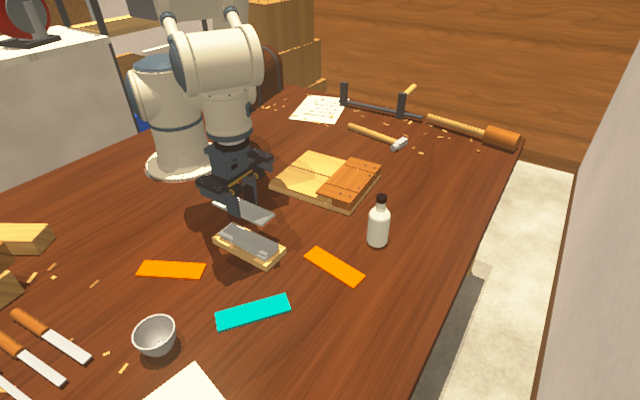

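The pictures show one strip in the grip and two left on the offcut. The strip's weight also shows in the force reading (about -1.5 N). I'll now take two off-side wrist views of the roof, past the held strip, to refine the joint line.

```bash
python3 - <<'E'
from h import *
import cv2,pickle
C=pickle.load(open("cal.pkl","rb"))
C["g"]=arm.get_calibration("wrist"); C["gtcp"]=(arm.current_ee_pos(),arm.current_tool_rot())
for n,p in [("A",(0.49,0.06,0.22)),("B",(0.49,0.235,0.22))]:
    arm.move_to(np.array(p),Rz(3.7)); arm.sleep(.5)
    C[n]=arm.get_calibration("wrist");C[n+"tcp"]=(arm.current_ee_pos(),arm.current_tool_rot()); cv2.imwrite(f"pics/w_{n}.png",arm.snapshot("wrist")[:,:,::-1]);st(n)
pickle.dump(C,open("cal.pkl","wb"))
E
```

```text
A t9.65 [0.49   0.0599 0.2199] yaw 3.69 z [-0.0001 -0.     -1.    ] F [-0.4575  0.4731 -1.7219] w0.0495
B t10.93 [0.4901 0.2348 0.22  ] yaw 3.68 z [ 0.  0. -1.] F [-0.184  -0.0612 -1.3024] w0.0498
```

View pics/w_A.png

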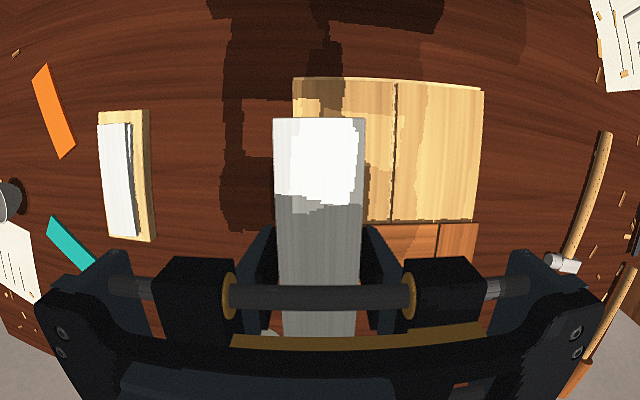

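View pics/w_B.png

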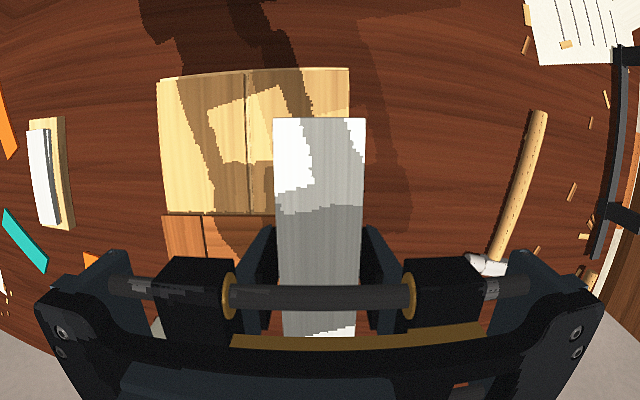

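View A shows the joint from about (396,82) to (392,221), and view B from about (246,72) to (250,213). I'll find the dark joint line row by row.

```bash
python3 - <<'E'
from h import *
import cv2,pickle
np.set_printoptions(precision=4,suppress=True)
C=pickle.load(open("cal.pkl","rb"))
for n,x0,x1,rows in [("A",397,392,(86,218)),("B",246,251,(76,210))]:
    im=cv2.imread(f"pics/w_{n}.png"); g=cv2.cvtColor(im,cv2.COLOR_BGR2GRAY).astype(float)
    P=[]
    for v in range(*rows):
        u=x0+(x1-x0)*(v-rows[0])/(rows[1]-rows[0]); a=int(round(u))-5
        w=g[v,a:a+11]; d=np.clip(np.median(w)-12-w,0,None)
        if d.sum()>10: P.append((a+(d*np.arange(11)).sum()/d.sum(),v))
    X=castf(C[n],P,.028); k=np.ones(len(X),bool)
    for _ in range(5):
        q=np.polyfit(X[k,0],X[k,1],1); r=X[:,1]-np.polyval(q,X[:,0]); k=abs(r)<max(.0008,2*r[k].std())
    print(n,len(P),k.sum(),"yaw",np.degrees(np.arctan(q[0])),"y@.49",np.polyval(q,.49),"y@.54",np.polyval(q,.54),"rms",r[k].std(),X[:,0].min(),X[:,0].max())
    # held strip tail corners, top face at TCP z+.0055
    t,R=C[n+"tcp"]; z=t[2]+.0055
    s=[(273.5,118),(365.5,117.5),(364.5,190),(275,190)]
    S=(castf(C[n],s,z)-t)@R
    print("strip in tool",S)
im=cv2.imread("pics/w_A.png");z=lambda im,x,y,w,h:cv2.resize(im[y:y+h,x:x+w],None,fx=4,fy=4,interpolation=cv2.INTER_CUBIC)
a=z(im,290,70,200,60);b=z(im,360,190,200,60);cv2.imwrite("pics/zA.png",np.r_[a,b])
im=cv2.imread("pics/w_B.png")
a=z(im,155,62,200,60);b=z(im,155,180,200,60);cv2.imwrite("pics/zB.png",np.r_[a,b])
E
```

```text
A 132 130 yaw 3.767354681425533 y@.49 0.15196012850527407 y@.54 0.15525251182634933 rms 0.0002968353788548385 0.3706051274936157 0.5332118800869201
strip in tool [[ 0.0796 -0.0239 -0.0055]
 [ 0.0799  0.0255 -0.0055]
 [ 0.0394  0.0261 -0.0055]
 [ 0.0394 -0.0243 -0.0055]]
B 134 132 yaw 3.7484149769662416 y@.49 0.1476045121699841 y@.54 0.15088029617760743 rms 0.0002487068929837695 0.370207053370825 0.5339832586132044
strip in tool [[ 0.0797 -0.0239 -0.0055]
 [ 0.0799  0.0255 -0.0055]
 [ 0.0394  0.0261 -0.0055]
 [ 0.0395 -0.0242 -0.0055]]
```

View pics/zA.png

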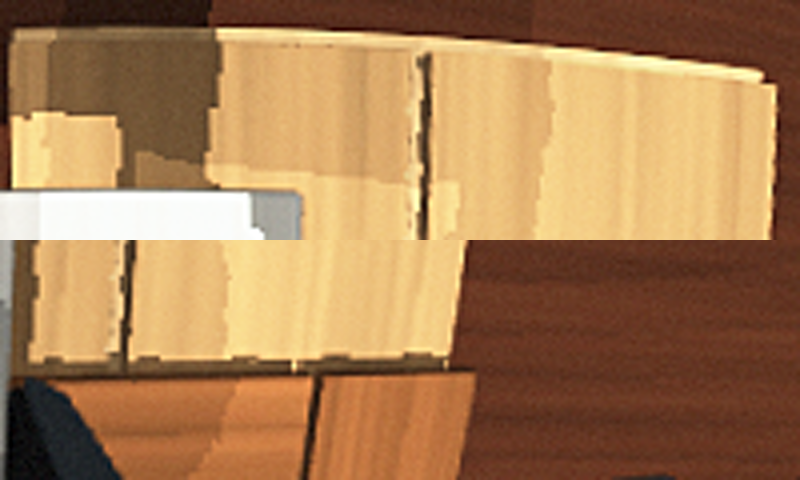

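View pics/zB.png

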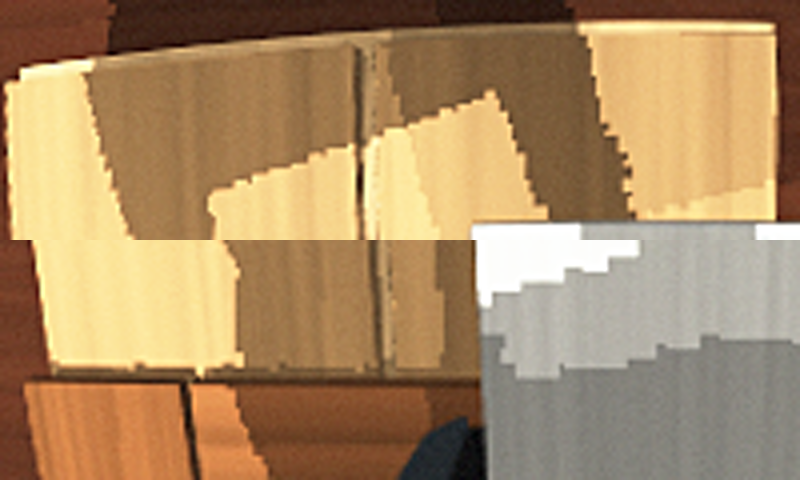

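The yaw is 3.76° in both views. The two lateral values average to y≈0.150 at x=0.49, and about 0.149 once the camera bias seen on the held strip is removed. The mouth comes out at about (0.535,0.152). I'll hover clear above the final spot and check the strip tail against the joint and the panel's front edge.

```bash
python3 - <<'E'
from h import *
import cv2,pickle
C=pickle.load(open("cal.pkl","rb"))
m=np.array([.535,.1520]); u=np.array([np.cos(np.radians(3.76)),np.sin(np.radians(3.76))])
p=m-.050*u
arm.move_to(np.r_[p,.075],Rz(3.76)); arm.sleep(.4)
n="H"
C[n]=arm.get_calibration("wrist");C[n+"tcp"]=(arm.current_ee_pos(),arm.current_tool_rot()); im=arm.snapshot("wrist")[:,:,::-1]; cv2.imwrite("pics/w_H.png",im);st(n)
cv2.imwrite("pics/zH.png",cv2.resize(im[40:140,230:420],None,fx=4,fy=4,interpolation=cv2.INTER_CUBIC))
pickle.dump(C,open("cal.pkl","wb"))
E
```

```text
H t12.10 [0.4853 0.149  0.0753] yaw 3.78 z [ 0.0006  0.0001 -1.    ] F [ 0.1752  0.39   -0.8338] w0.0497
```

View pics/w_H.png

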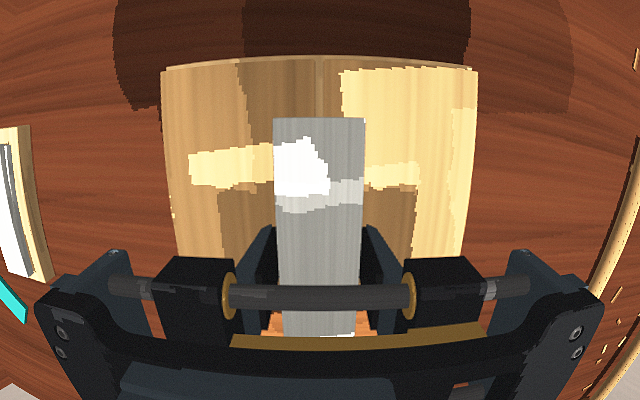

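View pics/zH.png

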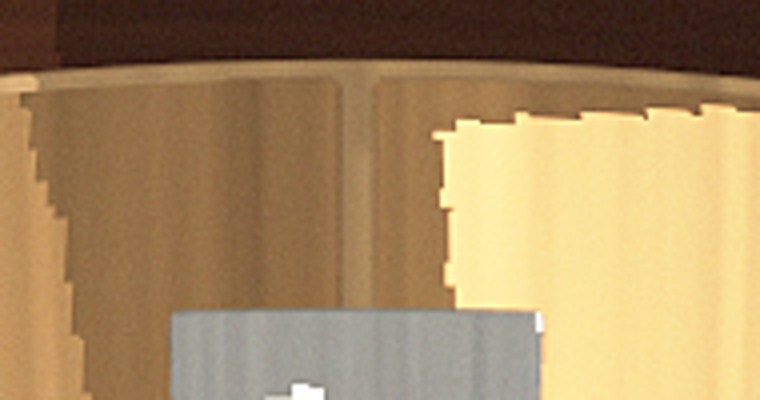

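In the hover view the joint gap shows as a pale band at zoomed x 341–378 and the strip tail spans 170–541, so they are nearly concentric. The shingles' front edge is at zoomed y≈79 and the tail at y≈311.

```bash
python3 - <<'E'
from h import *
import pickle
np.set_printoptions(precision=5,suppress=True)
C=pickle.load(open("cal.pkl","rb")); c=C["H"];t,R=C["Htcp"]
g=lambda p:(np.array(p)+.5)/4-.5+np.array((230,40))
J=(castf(c,g([(341,90),(376,90),(341,300),(378,300),(358,79)]),.028)-t)@R
S=(castf(c,g([(170,312),(541,312),(355.5,312)]),t[2]+.0055)-t)@R
print("joint in tool",J*1e3);print("strip",S*1e3)
# panel outer edges in full image at a few rows
g=lambda p:np.array(p)
O=(castf(c,[(163,100),(477,100),(170,180),(471.5,180)],.028)-t)@R;print("outer",O*1e3)
E
```

```text
joint in tool [[117.6367   -2.2587   47.32307]
 [117.63995   3.81911  47.32374]
 [ 80.07692  -2.29192  47.35409]
 [ 80.07918   4.19794  47.3548 ]
 [119.63294   0.69367  47.32175]]
strip [[ 79.85571 -24.67481  -5.56867]
 [ 79.84275  25.16266  -5.56319]
 [ 79.51129   0.24285  -5.56565]]
outer [[  97.09333 -117.92391   47.32735]
 [  97.32379  121.17404   47.3534 ]
 [  34.09078 -117.05822   47.37948]
 [  34.10504  121.75696   47.40568]]
```

The joint lies about 0.6 mm to +y of the strip. The shingles' front edge is 39.8 mm beyond the tail, and 40 mm is what I want. I'll nudge by +0.6 mm, back off 48 mm, lower and slide in.

```bash
python3 - <<'E'
from h import *
import cv2
m=np.array([.535,.1526]); u=np.array([np.cos(np.radians(3.76)),np.sin(np.radians(3.76))]);R=Rz(3.76)
P=lambda s,z:np.r_[m+s*u,z]
arm.move_l(P(-.098,.075),R,feed=.08)
arm.move_l(P(-.098,.040),R,feed=.08)
arm.sleep(.2); st("above")
arm.move_l(P(-.098,.0320),R,feed=.02); arm.sleep(.3); st("low")
cv2.imwrite("pics/pre_side.png",arm.snapshot("side")[:,:,::-1])
for s in(-.08,-.065,-.05):
    arm.move_l(P(s,.0320),R,feed=.03); st(s)
    if np.linalg.norm(arm.current_force()[:2])>5: print("STOP");break
arm.sleep(.3);st()
for n in("side","scene","wrist"): cv2.imwrite(f"pics/in_{n}.png",arm.snapshot(n)[:,:,::-1])
a=cv2.imread("pics/in_scene.png")[130:230,260:390];b=cv2.imread("pics/in_side.png")[150:250,200:330]
cv2.imwrite("pics/in_z.png",np.r_[cv2.resize(a,None,fx=3,fy=3),cv2.resize(b,None,fx=3,fy=3)])
E
```

```text
above t13.63 [0.4375 0.1462 0.0404] yaw 3.76 z [ 0.0008  0.0002 -1.    ] F [ 0.3792 -0.0478 -1.8383] w0.0496
low t14.48 [0.4373 0.1462 0.0321] yaw 3.76 z [ 0.0001  0.     -1.    ] F [ 0.3515 -0.2612 -1.6833] w0.0495
-0.08 t15.28 [0.455  0.1473 0.0319] yaw 3.76 z [-0.0003 -0.0001 -1.    ] F [ 0.6273  1.4603 -1.8309] w0.0497
-0.065 t15.93 [0.47   0.1483 0.032 ] yaw 3.76 z [-0.0002 -0.     -1.    ] F [-0.443   1.421  -0.4078] w0.0496
-0.05 t16.58 [0.485  0.1493 0.032 ] yaw 3.76 z [-0.0002 -0.     -1.    ] F [ 0.1604  0.6201 -1.1804] w0.0498
 t16.88 [0.485  0.1493 0.032 ] yaw 3.76 z [-0.0001 -0.     -1.    ] F [ 0.0567 -0.3183 -1.5014] w0.0496
```

View pics/in_wrist.png

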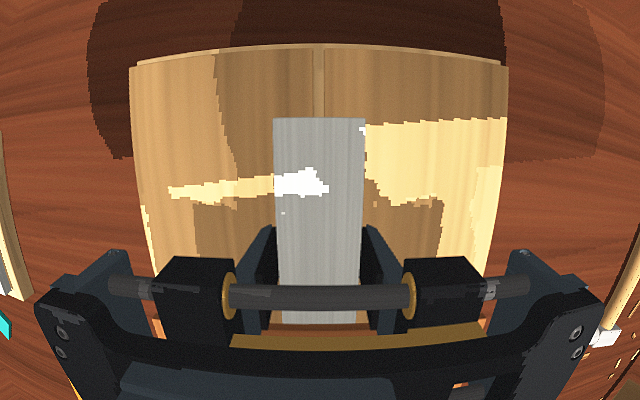

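View pics/in_z.png

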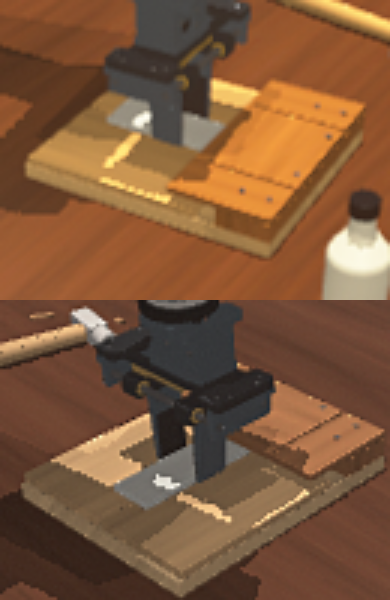

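The strip went in with no resistance, and in every view its leading end sits under the middle shingle, which is still flat. I'll press down in small steps with averaged force, then re-measure.

```bash
python3 - <<'E'
from h import *
import cv2,pickle
m=np.array([.535,.1526]); u=np.array([np.cos(np.radians(3.76)),np.sin(np.radians(3.76))]);R=Rz(3.76)
P=lambda s,z:np.r_[m+s*u,z]
def F(n=10):
    a=[]
    for _ in range(n): a.append(arm.current_force()); arm.sleep(.02)
    return np.mean(a,0)
b=F(20);print("base",b,arm.current_t())
z=.0320
while z>.027:
    z-=.0004 if F(1)[2]-b[2]<4 else .0002
    arm.move_l(P(-.05,z),R,feed=.01); arm.sleep(.08); f=F(8)-b
    print("%.4f"%z,f.round(2),arm.current_ee_pos()[2].round(5))
    if f[2]>8.5: break
C=pickle.load(open("cal.pkl","rb"));n="P"
C[n]=arm.get_calibration("wrist");C[n+"tcp"]=(arm.current_ee_pos(),arm.current_tool_rot()); im=arm.snapshot("wrist")[:,:,::-1]; cv2.imwrite("pics/w_P.png",im);st(n)
cv2.imwrite("pics/zP.png",cv2.resize(im[40:140,230:420],None,fx=4,fy=4,interpolation=cv2.INTER_CUBIC))
pickle.dump(C,open("cal.pkl","wb"))
E
```

```text
base [-0.06568693 -0.19085934 -1.33381027] 17.3667
0.0316 [0.02 0.29 0.03] 0.03161
0.0312 [0.27 0.55 0.28] 0.03118
0.0308 [0.17 0.22 0.05] 0.03081
0.0304 [-0.7   0.04  4.06] 0.03048
0.0302 [-1.74 -0.12 10.43] 0.03044
P t19.83 [0.4852 0.1493 0.0304] yaw 3.76 z [ 0.0003  0.     -1.    ] F [-1.0849 -0.2085  8.1591] w0.0495
```

View pics/zP.png

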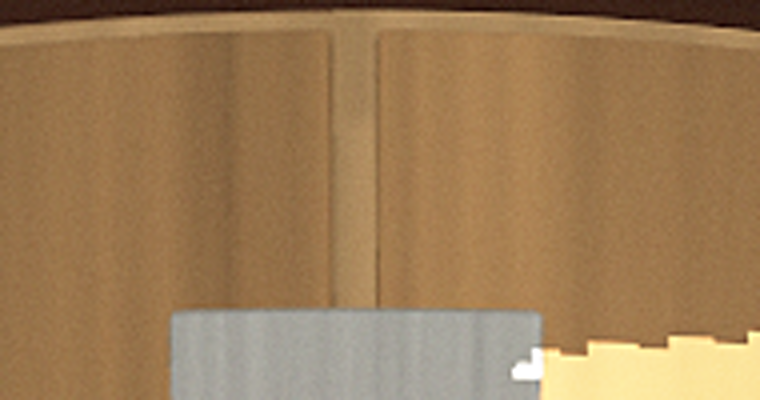

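The joint (zoomed x 332–378, centre 355) and the strip tail (171–541, centre 356) coincide. Last checks are the insertion depth and whether the force holds steady.

```bash
python3 - <<'E'
from h import *
import pickle,cv2
np.set_printoptions(precision=2,suppress=True)
C=pickle.load(open("cal.pkl","rb")); c=C["P"];t,R=C["Ptcp"]
g=lambda p:(np.array(p)+.5)/4-.5+np.array((230,40))
J=(castf(c,g([(332,290),(378,290),(331,45),(377,45),(354,29)]),.028)-t)@R
S=(castf(c,g([(171,312),(541,312),(356,310)]),.036)-t)@R
print(J*1e3);print(S*1e3)
for _ in range(5):
    a=[]
    for _ in range(15): a.append(arm.current_force()); arm.sleep(.02)
    print(arm.current_t(),np.mean(a,0))
for n in("side","scene"): cv2.imwrite(f"pics/f_{n}.png",arm.snapshot(n)[:,:,::-1])
a=cv2.imread("pics/f_scene.png")[100:280,200:400];b=cv2.imread("pics/f_side.png")[140:300,200:400]
cv2.imwrite("pics/f_z.png",np.c_[cv2.resize(a[:160],None,fx=2,fy=3),cv2.resize(b,None,fx=2,fy=3)])
print(arm.current_torque())
E
```

```text
[[ 82.43  -3.04   2.42]
 [ 82.42   3.38   2.42]
 [117.46  -3.14   2.41]
 [117.45   3.22   2.41]
 [119.79   0.04   2.41]]
[[ 79.88 -24.54  -5.58]
 [ 79.88  25.15  -5.58]
 [ 79.81   0.3   -5.58]]
20.0833 [-1.74 -0.59  8.67]
20.3333 [-1.8  -0.48  8.75]
20.5833 [-1.79 -0.46  8.63]
20.8333 [-1.73 -0.26  8.65]
21.0833 [-1.71 -0.21  8.69]Traceback (most recent call last):
  File "<stdin>", line 15, in <module>
cv2.error: OpenCV(4.12.0) /io/opencv/modules/imgcodecs/src/loadsave.cpp:1058: error: (-215:Assertion failed) image.channels() == 1 || image.channels() == 3 || image.channels() == 4 in function 'imwrite_'
```

```bash
python3 - <<'E'
import cv2,numpy as np
a=cv2.imread("pics/f_scene.png")[120:270,200:390];b=cv2.imread("pics/f_side.png")[145:295,205:395]
cv2.imwrite("pics/f_z.png",cv2.resize(np.hstack([a,b]),None,fx=2.1,fy=2.1))
E
```

```text
(no output)
```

View pics/f_z.png

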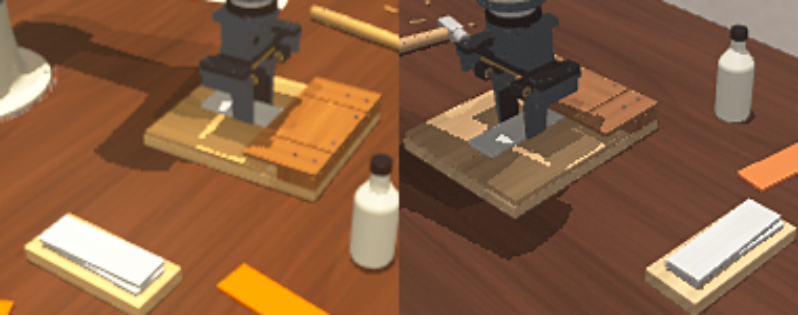

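The pictures show the strip lying flat along the joint with its leading end under the middle shingle. That shingle is level with its neighbours, and two strips are still stacked on the offcut. Handing in.

```bash
python3 -c "
from h import *
st();arm.sign_off()"
```

```text
t21.18 [0.4851 0.1493 0.0304] yaw 3.76 z [ 0.0002  0.     -1.    ] F [-1.5266 -0.5217  8.7682] w0.0498
the job is handed in; nothing more can be done
```

The job is done and was handed in at 21.2 s. The arm is still gripping the top strip and pressing it flat over the joint, with its leading end under the middle upper shingle.

**Last checks:**
- **Position:** in the wrist view the strip is about 0.2 mm off the joint's centre line. It is in line with the joint to a few tenths of a degree. Its tail is 40.0 mm from the front edge of the lower shingles, so about 30 mm is under the shingle.
- **Shingle:** in the pictures it is level with its neighbours, and the strip slid in with under 2 N of resistance. I could not read its lift angle directly.
- **Push:** steady over the last second, with the wrist reading 8.7 N upward. Just before contact it read −1.3 N with the strip hanging, so the push on the shingles is about 10.0 N.
- **Rest of the scene:** the two lower strips are still stacked on the offcut. I never went near the hammer, bottle or bowl.

**Disagreements:** the side camera put the strip and the joint about 5 mm lower in y than the scene and wrist cameras. Early joint angles ran from 2.4° to 4.1°, and from the shingle edge from 2.1° to 5.5°. I used 3.76°, on which two later wrist views agreed, and placed the strip by comparing it with the joint directly in the wrist image.

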